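# Scan the tube rack's label and put the scanner back

### The job

Take the hand scanner off its rest and scan the label on the sloping front of the rack that holds the five tubes (not the narrower empty case): point the window squarely at the middle of that label from about 9 cm away and hold it still there for a full second. Then lay the scanner back in its rest the way it was, and let go. Do not bump the rack with the scanner, and leave the other things where they stand.

Things in the scene. Friction and masses are not known exactly. Their poses are not given: they have to be found in the camera images.
- scanner_grip (a point): Grip point of the hand scanner (grey and black plastic, about 0.2 kg, 200 mm long, like a hammer): centre of its straight handle, half-way up, near the balance point and clear of the rest's saddles; grip across the 26 mm width. Axes: x along the handle to the head, z up when it lies in the rest. Handle 28 mm high, from x = -90 to 65 mm; head x = 60 to 110, y = -30 to 30, z = -55 to 17 mm.
- scanner_window (a point): Centre of the scanner's window, in the underside of the head that hangs from the handle's end: 85 mm in x and -55 mm in z from scanner_grip. Same axes; the scanner looks along -z.
- scan_spot (a point): The point 90 mm straight in front of the scanner's window (-z from it), where it reads best. Same axes. It should be brought to the middle of the label.
- rest: Fixed metal rest, origin on the table: plate 150 x 90 x 12 mm, two saddles 12 mm thick at x = -60 and 40 mm, floors 75 mm high; flared cheeks to 98 mm high, 36 mm apart at the bottom, 54 at the top. Its x axis is level; the scanner lies along it, head at +x hanging past the front saddle. Properly laid, scanner_grip is at x = 0, y = 0, z = 89 mm of this frame with the rest's axes.
- tube_rack: Fixed white rack 140 mm wide (y), 126 mm deep, with five capped tubes standing in a row along its back, their tops 119 mm above the table; the step in which they stand is 77 mm high. Origin on the table under its middle; its front is -x, where a face slopes at 35 degrees and carries the label to be scanned.
- tube_rack_label: The label to be scanned: white paper 50 mm (x, up the slope) by 70 mm (y), with black bars, on the tube rack's sloping face. Origin at its middle, 51 mm above the table; x points up the slope, z straight out of the label (35 degrees from vertical, leaning to the rack's front).
- slide_case: Fixed white case 90 mm wide, 126 mm deep and 83 mm high, same sloping front with a label but no tubes, a flat grey lid on top; not to be scanned. It and the tube rack may stand either way round, left or right. Origin on the table under its middle, front to -x.
- beaker: Bystander: glass beaker, 96 mm across, 130 mm high; origin at its foot.
- small_beaker: Bystander: glass beaker, 60 mm across, 75 mm high; origin at its foot.
- tip_block: Bystander: white block with holes, 130 x 85 x 45 mm; origin under its centre.
- reagent: Bystander: amber bottle, 60 mm across, 130 mm high; origin at its foot.
- slide_box: Bystander: blue box 85 x 60 x 30 mm; origin under its centre.
- notebook: Bystander: brown notebook 150 x 110 x 12 mm; origin under its centre.
Mind the look-alikes: they are no part of the job. Leave any turquoise or yellow look-alike of the rest alone.

How it is judged (in metres and radians):
On the way, in this order (a step that is already met when the one before it is completed fails the run):
1. the scanner is lifted clear of its rest (40 mm) (z of scanner_grip in the frame of rest above 0.129 m), for 0.1 s.
2. the scanner is held still, square to the tube rack's label (within 12 degrees), its window 60 to 120 mm from it and pointed at its middle (within 15 mm up or down the slope, 20 mm sideways), for 1 s (x of scan_spot in the frame of tube_rack_label between -0.015 and 0.015 m and y of scan_spot in the frame of tube_rack_label between -0.02 and 0.02 m and z of scanner_window in the frame of tube_rack_label between 0.06 and 0.12 m and angle between the z axis of scanner_window and the z axis of tube_rack_label, either way round below 0.21 rad and linear speed of scanner below 0.02 m/s and angular speed of scanner below 0.15 rad/s), for 1 s.
At the end, for the whole second after the job is handed in: The scanner lies still in both saddles of its rest as at the start: head at the front and hanging down, grip point within 18 mm along, 12 mm across and 6 mm in height of its place, within 8 degrees; no bystander is more than 30 mm from where it stood (x of scanner_grip in the frame of rest between -0.018 and 0.018 m and y of scanner_grip in the frame of rest between -0.012 and 0.012 m and z of scanner_grip in the frame of rest between 0.083 and 0.095 m and x of scanner_window in the frame of rest above 0.06 m and z of scanner_window in the frame of rest below 0.05 m and angle between the x axis of scanner_grip and the x axis of rest, either way round below 0.14 rad and linear speed of scanner below 0.01 m/s and distance of each of beaker, small_beaker, tip_block, reagent, slide_box, notebook from where it was at the start of the episode below 0.03 m); the robot touches nothing.
It fails at once if the scanner bumps the tube rack (over 3 N) (contact force between scanner and tube_rack above 3 N).
It fails at once if the scanner is dropped on or pressed against the table (contact force between scanner and table above 3 N).
It fails at once if a bystander is knocked more than 30 mm out of place (distance of any of beaker, small_beaker, tip_block, reagent, slide_box, notebook from where it was at the start of the episode above 0.03 m).
It also fails if it takes over 48 s, if anything falls off the work surface, if the arm or the gripper's body presses on something with over 40 N, if the wrist force passes 120 N, or if a joint passes its speed limit or range.

### The arm

A 6-joint arm with a two-finger parallel gripper is mounted at the origin on the work surface. World frame = base frame: x ahead of the robot, y to its left, z up, the work surface at z = 0. Lengths are in mm, angles in degrees, forces in N, time in s.
With the tool pointing down it reaches from about 400 to 925 mm from the base axis. Payload 12.5 kg.
Tool frame: the origin (TCP) lies midway between the tips of the shut fingers; the grasp point (between the pads) lies 19 mm behind it (r.grip_depth is the distance from the TCP to the grasp point, in mm); z points along the fingers, y is the direction in which the jaws open and shut (so a half turn about z gives the same grasp; the last joint's range is limited). The gripper opens to 95 mm and grips with 3 to 60 N. Pads are 20 mm wide; open, the fingers measure 119 mm over their backs; the gripper's body (75 mm by 180 mm) begins 59 mm behind the grasp point.
Start: joints at [-80.306, 28.126, 89.318, -0, 62.55, -6.05], TCP at [169.62, -601.565, 180.661] pointing down, gripper open.
Joint ranges: [-177.58, 177.58], [-47.91, 125.51], [2.72, 160], [-65.01, 245.01], [3.68, 167.84], [-153.87, 153.87]. Speed limits (degrees/s): [127.2, 127.2, 159.86, 180, 180, 180].

### API

Orientations are given as [roll, pitch, yaw] about the fixed x, y, z axes, in that order (R = Rz(yaw) Ry(pitch) Rx(roll)).
In Python, from cell import r gives the robot as it stands.
- The arm moves only by the tool apply_moves, never from a script. Its argument "steps" is a list of rows, each a list of 7 numbers: the shift along the world's x, y, z in m, then the turn, a rotation vector about the world's x, y, z in degrees, then the finger opening in m, from 0 to 0.0951. In form: [[tx, ty, tz, ax, ay, az, claw], ...]. A call has exactly 5 rows; each row shifts and turns the commanded pose from where the row before left it; what a row does not reach is not made up. A row lasts 1/12 s, in which the tool goes at most 41.7 mm and 7.16 degrees, less where a joint would pass 70% of its speed; a pose out of reach is approached as far as the arm can. A call with a gripper value outside its range is refused whole. The fingers move at their own pace and stop on an object; "newtons" is the grip in N (left out, the last holds). Time passes only in rows, so rows that do not move let the fingers close, or fill a call up. It gives the time, the measured TCP pose, the force and the opening at its end, in the units of the state.
- r.get_obs(): the state, without advancing time (a new reading comes with each control period).
- r.read_camera(name): name is "scene" or "top" or "wrist"; returns (picture, depth): 384x512x3 uint8, blue, green, red; 384x512 float32, mm along the optical axis (not along the pixel's ray), 0 where there is no reading.
- r.camera_info(name): a dict with "fov_y" (degrees; the focal length in pixels is half the picture's height over the tangent of half this angle, whatever the lens; pixels are square), "cx", "cy" (the principal point, pixels), "k1" (the pictures are not rectified: a ray, as slopes to the right and down, at radius r is drawn at 1 + k1 r^2 times it, then the intrinsics apply), "R" (3x3) and "t" (3): a world point X has camera coordinates R X + t. Camera axes: x right, y down, z forward; pixel columns grow to the right and rows downward; lengths in mm; the calibration is good to about 2 mm. A picture is of the moment at which its call begins: read the wrist's pose just before it. camera_info takes no time and is no camera call; for the wrist camera it gives the pose at the moment of the call.
- r.hand_in(): hands the job in, once; it reports no verdict.
The state is a dict: "clock": time; "joints": joint angles; "qvel": joint speeds; "effort": joint torques, N m; "position": TCP position; "eef_rot": TCP orientation; "force": force on the tool from outside, world axes, zero at the start; "wrist_torque": the same for the moment, N m; "grip_width": finger opening in mm.
Only numpy, scipy, OpenCV 4.12 (cv2) and the standard library are available. Lean on these libraries where they do the work, as an engineer would, in place of code of your own. Each camera call takes 0.05 s, during which the arm holds its last target. There are 200 camera calls.

## Working session

There is one attempt and no reset: what is moved stays moved. The work goes in short steps, Python scripts to look and compute and a tool call to move; the robot and the scene stay as the last step left them, time stands still between calls to the robot, and variables do not carry over. Pictures are saved under pics/ and viewed, about 8 in all and at most 12, crops included, and the job is handed in when it is done.

Besides the shell and the picture viewer there is one more tool, called after "Call:" as name(argument=value, ...) on one line, values as JSON. apply_moves: Moves the arm, as the interface text tells. Its arguments: {"type":"object","properties":{"steps":{"type":"array","items":{"type":"array","items":{"type":"number"}}},"newtons":{"type":"number"}},"required":["steps"]}

```bash
mkdir -p pics; ls; cat > h.py <<'E'
import numpy as np, cv2
from cell import r
from scipy.spatial.transform import Rotation as Ro
def save(n): 
    im,d=r.read_camera(n); return im,d,r.camera_info(n)
def cloud(d,c):
    H,W=d.shape; f=H/2/np.tan(np.radians(c['fov_y']/2))
    K=np.array([[f,0,c['cx']],[0,f,c['cy']],[0,0,1.]])
    u,v=np.meshgrid(np.arange(W),np.arange(H))
    p=cv2.undistortPoints(np.stack([u,v],-1).reshape(-1,1,2).astype(float),K,np.array([c['k1'],0,0,0,0.])).reshape(H,W,2)
    X=np.dstack([p*d[...,None],d])
    P=(X-np.array(c['t']))@np.array(c['R']); P[d==0]=np.nan
    return P
E
python3 - <<'E'
from h import *
print(r.get_obs())
for n in('scene','top'):
    im,d,c=save(n); cv2.imwrite(f'pics/{n}0.png',im); np.savez(f'{n}0',im=im,P=cloud(d,c)); print(n,c, (d>0).mean())
E
```

```text
pics
{'clock': 0.0, 'joints': array([-8.03081095e+01,  2.81631666e+01,  8.93504457e+01, -1.59088417e-03,
        6.25497799e+01, -6.04967599e+00]), 'qvel': array([ 0.0472591 , -0.09022156,  0.07041134,  0.02759579, -0.02110983,
        0.06430724]), 'effort': array([-1.59895280e-03, -6.12655878e+01, -2.58182448e+01,  6.92019006e-02,
        4.82033542e-02, -7.17200328e-05]), 'position': array([ 169.53561176, -601.26819065,  180.07048264]), 'eef_rot': array([-1.79936812e+02, -5.27785467e-03,  1.57422978e+01]), 'force': array([ 1.04333129, -0.36364099,  0.12218838]), 'wrist_torque': array([-0.03371885, -0.06954146, -0.07212803]), 'grip_width': 95.23920762116144}
scene {'fov_y': 54.964511442193476, 'cx': 249.00539968871706, 'cy': 191.2760630465292, 'k1': 0.009038690840837546, 'R': array([[-0.3770163 ,  0.92617532,  0.0076142 ],
       [ 0.74272402,  0.30723035, -0.59495423],
       [-0.55337124, -0.2186522 , -0.80372351]]), 't': array([  76.26308595, -349.9368253 , 1515.23691256])} 0.9959869384765625
top {'fov_y': 46.06408639015212, 'cx': 259.95039054363235, 'cy': 192.3724259949308, 'k1': 0.009686819005896708, 'R': array([[-0.02798855, -0.99945162,  0.01769457],
       [-0.99505745,  0.0261696 , -0.09579053],
       [ 0.09527494, -0.02028815, -0.99524423]]), 't': array([  93.99854376,  493.10046253, 1614.73288422])} 0.9958089192708334
```

View pics/top0.png

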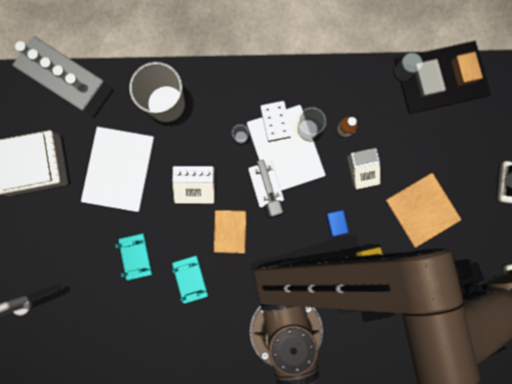

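View pics/scene0.png

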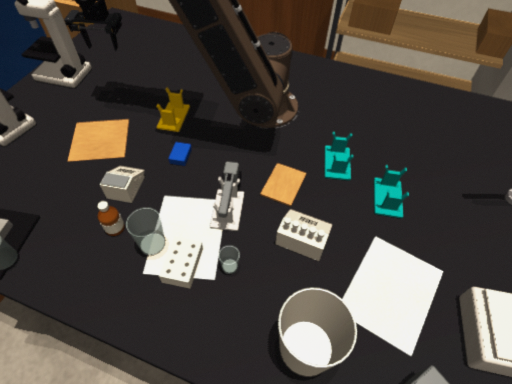

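The top view shows the tube rack at about px (193,185) with its label facing the robot at (193,192). The scanner lies in its rest from (264,162) to its head at (275,209). The empty case is at (366,168). Next I measure these with the depth clouds.

```bash
python3 - <<'E'
from h import *
z=np.load('top0.npz'); P=z['P']; im=z['im']
def reg(r0,r1,c0,c1): 
    m=np.zeros(P.shape[:2],bool); m[r0:r1,c0:c1]=1; return m
print('table z',np.nanmedian(P[300:340,60:140,2]))
def rect(m,n,lo,hi):
    m=m&(P[...,2]>lo)&(P[...,2]<hi); q=P[m]
    rr=cv2.minAreaRect(q[:,:2].astype(np.float32)); print(n,m.sum(),'mean',q.mean(0).round(1),'rect',np.round(rr[0],1),np.round(rr[1],1),round(rr[2],1)); return q
s=reg(150,220,245,290)
rect(s,'handle/head top',92,120); 
rect(s,'plate',6,25)
q=rect(reg(155,212,165,222),'rack all',12,130)
rect(reg(155,212,165,222),'rack tubes',105,130)
rect(reg(155,212,165,222),'rack step',70,84)
# slope plane
m=reg(183,200,176,211); q=P[m]; q=q[(q[:,2]>25)&(q[:,2]<72)]
c=q.mean(0); n=np.linalg.svd(q-c)[2][2]; n*=np.sign(n[2]); print('slope',c,n,np.degrees(np.arccos(n[2])),np.degrees(np.arctan2(n[1],n[0])))
np.savetxt
big=lambda a,k:cv2.resize(a,None,fx=k,fy=k,interpolation=cv2.INTER_CUBIC)
a=big(im[150:220,240:300],8);b=big(im[155,212] if 0 else im[150:220,165:225],8)
s0=np.load('scene0.npz')['im']
cv2.imwrite('pics/c1.png',np.hstack([cv2.resize(a,(400,467)),cv2.resize(b,(400,467))]))
E
```

```text
table z 1.5158195567942787
handle/head top 539 mean [497.3  52.6 103.5] rect [506.1  54.3] [199.2  64.8] 15.0
plate 760 mean [533.   60.6  11.6] rect [526.2  53.3] [161.8 255.1] 88.6
rack all 1466 mean [525.1 315.7  66.2] rect [526.5 304.7] [169.  183.3] 88.1
rack tubes 139 mean [562.9 316.8 118.9] rect [563.5 316. ] [116.3  19.4] 87.8
rack step 521 mean [552.3 315.6  77. ] rect [551.7 317.7] [140.5  73.9] 86.6
slope [501.89100872 318.74674273  53.32681875] [-0.57579963  0.0213396   0.81731231] 35.183356558407404 177.87754346452445
```

View pics/c1.png

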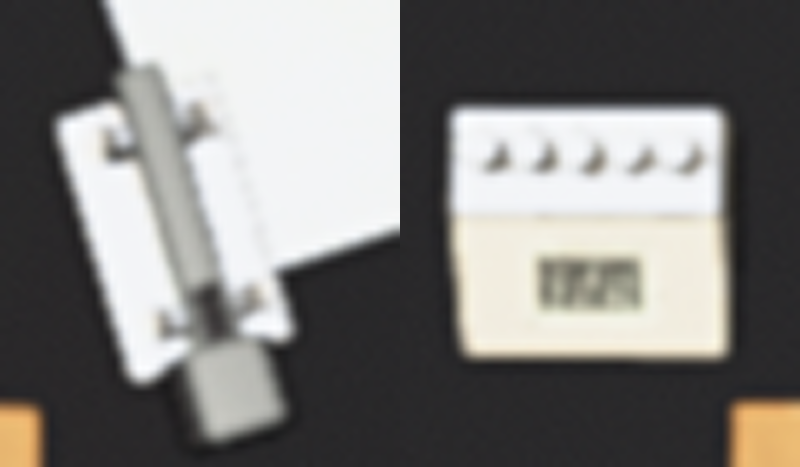

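The left crop shows the scanner with its head towards the robot and to the right, about px (275,209) in the full picture. The right crop shows the label bars centred near full-picture (193.5,192.4). Next I get the label position, the scan pose and a rough wrist check.

```bash
python3 - <<'E'
from h import *
z=np.load('top0.npz'); P=z['P']; im=z['im']
g=im[185:200,180:206].min(2); m=g<150; print(m.sum()); L=P[185:200,180:206][m].mean(0); print('label',L)
# from the step: front edge of step etc
s=np.load('scene0.npz'); print('scene label px', s['P'][219:222,307:311].reshape(-1,3).mean(0))
yaw=np.radians(-2.2); th=np.radians(35)
n=np.array([-np.sin(th)*np.cos(yaw),-np.sin(th)*np.sin(yaw),np.cos(th)])
xl=np.array([np.cos(th)*np.cos(yaw),np.cos(th)*np.sin(yaw),np.sin(th)])
for psi in (-30,0,15,30,45,60,90):
    tx=Ro.from_rotvec(n*np.radians(psi)).apply(xl); xs=-tx
    R=np.c_[tx,np.cross(-n,tx),-n]
    G=L+145*n-85*xs
    w=G+250*n; j1=np.degrees(np.arctan2(w[1],w[0]))
    o=[]
    for B in (85,105,125):
        M=Ro.from_euler('y',-B,degrees=True)*Ro.from_euler('z',-j1,degrees=True)*Ro.from_matrix(R)
        e=M.as_euler('ZYZ',degrees=True); o.append((B,*(e-[0,0,90]).round()))
    print(psi,'grip',G.round(),'wrist',w.round(),round(j1),'tail',(G+90*tx).round(),o)
E
```

```text
89
label [501.21961941 319.46431831  54.49034422]
scene label px [497.20764475 316.66184567  48.01435496]
-30 grip [477. 278. 215.] wrist [333. 283. 420.] 40 tail [539. 230. 260.] [(85, np.float64(-24.0), np.float64(70.0), np.float64(-194.0)), (105, np.float64(-30.0), np.float64(52.0), np.float64(-184.0)), (125, np.float64(-42.0), np.float64(35.0), np.float64(-167.0))]
0 grip [488. 320. 222.] wrist [344. 325. 427.] 43 tail [561. 317. 274.] [(85, np.float64(-26.0), np.float64(71.0), np.float64(-221.0)), (105, np.float64(-31.0), np.float64(53.0), np.float64(-210.0)), (125, np.float64(-43.0), np.float64(37.0), np.float64(-194.0))]
15 grip [486. 342. 220.] wrist [343. 348. 425.] 45 tail [558. 363. 270.] [(85, np.float64(-26.0), np.float64(72.0), np.float64(-234.0)), (105, np.float64(-31.0), np.float64(54.0), np.float64(-223.0)), (125, np.float64(-43.0), np.float64(38.0), np.float64(-207.0))]
30 grip [480. 363. 215.] wrist [337. 368. 420.] 48 tail [546. 405. 260.] [(85, np.float64(-27.0), np.float64(73.0), np.float64(-247.0)), (105, np.float64(-32.0), np.float64(55.0), np.float64(-236.0))
[... 152 characters left out ...]
t64(-28.0), np.float64(74.0), np.float64(-260.0)), (105, np.float64(-33.0), np.float64(56.0), np.float64(-249.0)), (125, np.float64(-44.0), np.float64(41.0), np.float64(-232.0))]
60 grip [456. 395. 198.] wrist [312. 400. 402.] 52 tail [496. 471. 223.] [(85, np.float64(-29.0), np.float64(75.0), np.float64(87.0)), (105, np.float64(-33.0), np.float64(58.0), np.float64(-262.0)), (125, np.float64(-44.0), np.float64(42.0), np.float64(-245.0))]
90 grip [421. 408. 173.] wrist [278. 413. 378.] 56 tail [425. 498. 173.] [(85, np.float64(-30.0), np.float64(77.0), np.float64(60.0)), (105, np.float64(-34.0), np.float64(60.0), np.float64(72.0)), (125, np.float64(-44.0), np.float64(44.0), np.float64(88.0))]
```

Call:
apply_moves(steps=[[0.0173, 0.0329, 0.004, 0, 0, 0, 0.095], [0.0173, 0.0329, 0.004, 0, 0, 0, 0.095], [0.0173, 0.0329, 0.004, 0, 0, 0, 0.095], [0.0173, 0.0329, 0.004, 0, 0, 0, 0.095], [0.0173, 0.0329, 0.004, 0, 0, 0, 0.095]])

```text
clock: 0.52
position: [256.5, -435.3, 200.5]
eef_rot: [-180.0, 0.0, 15.7]
force: [0.7, -1.5, 0.4]
grip_width: 94.5
```

Call:
apply_moves(steps=[[0.0173, 0.0329, 0.004, 0, 0, 0, 0.095], [0.0173, 0.0329, 0.004, 0, 0, 0, 0.095], [0.0173, 0.0329, 0.004, 0, 0, 0, 0.095], [0.0173, 0.0329, 0.004, 0, 0, 0, 0.095], [0.0173, 0.0329, 0.004, 0, 0, 0, 0.095]])

```text
clock: 0.93
position: [342.9, -270.8, 220.8]
eef_rot: [-180.0, 0.0, 15.7]
force: [0.7, 0.5, -0.4]
grip_width: 94.7
```

Call:
apply_moves(steps=[[0.0173, 0.0329, 0.004, 0, 0, 0, 0.095], [0.0173, 0.0329, 0.004, 0, 0, 0, 0.095], [0.0173, 0.0329, 0.004, 0, 0, 0, 0.095], [0.0173, 0.0329, 0.004, 0, 0, 0, 0.095], [0.0173, 0.0329, 0.004, 0, 0, 0, 0.095]])

```text
clock: 1.35
position: [429.5, -106.2, 240.9]
eef_rot: [180.0, 0.0, 15.7]
force: [0.8, -1.2, 0.8]
grip_width: 95.0
```

Call:
apply_moves(steps=[[0.0173, 0.0329, 0, 0, 0, 0, 0.095], [0.0173, 0.0329, 0, 0, 0, 0, 0.095], [0.0173, 0.0329, 0, 0, 0, 0, 0.095], [0.0173, 0.0329, 0, 0, 0, 0, 0.095], [0, 0, 0, 0, 0, 0, 0.095]])

```text
clock: 1.77
position: [500.1, 28.0, 240.3]
eef_rot: [-180.0, -0.0, 16.0]
force: [-0.0, -0.8, -0.2]
grip_width: 94.8
```

```bash
python3 - <<'E'
from h import *
o=r.get_obs(); print(o['position'],o['eef_rot'],o['joints'],o['clock'])
im,d,c=save('wrist'); P=cloud(d,c); cv2.imwrite('pics/w1.png',im); np.savez('w1',im=im,P=P)
m=(P[...,2]>97)&(P[...,2]<112)&(np.hypot(P[...,0]-506,P[...,1]-54)<140)
q=P[m]; rr=cv2.minAreaRect(q[:,:2].astype(np.float32)); print(m.sum(),q.mean(0),rr)
E
```

```text
[500.09963368  27.98615973 240.29741769] [-1.79956235e+02 -2.99814974e-02  1.59584097e+01] [-4.38890635e+00  1.43979433e+01  1.01601727e+02  5.72592038e-02
  6.39874473e+01  6.96275662e+01] 1.7667
4550 [505.93320001  50.32657415 102.71346899] ((507.9002380371094, 51.315208435058594), (197.7728729248047, 65.0553970336914), 15.183161735534668)
```

View pics/w1.png

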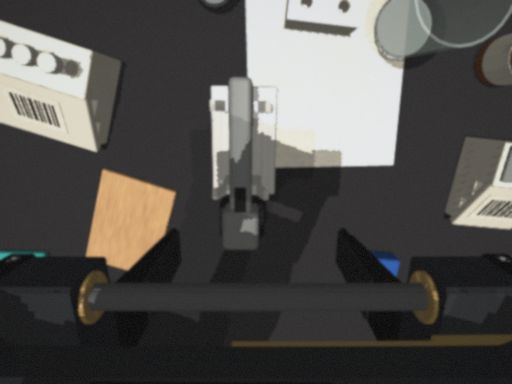

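The wrist view shows the handle upright at column 240, rows 78–205, with the head at (240,226). The tube-rack label bars are at about (37,110).

```bash
python3 - <<'E'
from h import *
z=np.load('w1.npz'); P=z['P']; im=z['im']
m=np.zeros(P.shape[:2],bool); m[70:185,225:256]=1; m&=(P[...,2]>97)&(P[...,2]<110)
q=P[m]; print('handle',m.sum(),q.mean(0),cv2.minAreaRect(q[:,:2].astype(np.float32)))
e=np.linalg.svd(q[:,:2]-q[:,:2].mean(0))[2][0]; e*=-np.sign(e[0]); print(e,np.degrees(np.arctan2(-e[1],-e[0])))
s=(q[:,:2]-q[:,:2].mean(0))@e; tail=q[:,:2].mean(0)+e*s.min(); print('grip from tail',tail+90*e)
b=np.zeros(P.shape[:2],bool); b[85:135,5:70]=1; b&=(im.max(2)<90); p=P[b]; p=p[(p[:,2]>35)&(p[:,2]<68)]; print('label',len(p),p.mean(0),p.min(0),p.max(0),cv2.minAreaRect(p[:,:2].astype(np.float32)))
E
```

```text
handle 2434 [549.3798671   61.9242972  101.92110235] ((546.9884643554688, 61.73222732543945), (116.83049011230469, 25.788963317871094), 15.545782089233398)
[-0.96661424 -0.25623604] 14.84683885404937
grip from tail [516.62106441  53.24039247]
label 40 [501.75345471 318.88188688  52.60229832] [489.40011356 299.94435365  43.34123593] [512.21294704 341.4012953   61.02050367] ((500.7564697265625, 320.6427001953125), (41.4765739440918, 22.699295043945312), 89.67022705078125)
```

Call:
apply_moves(steps=[[0.017, 0.026, 0, 0, 0, -0.9, 0.095], [0, 0, -0.035, 0, 0, 0, 0.095], [0, 0, -0.035, 0, 0, 0, 0.095], [0, 0, -0.035, 0, 0, 0, 0.095], [0, 0, -0.02, 0, 0, 0, 0.095]])

```text
clock: 2.23
position: [513.5, 48.8, 112.6]
eef_rot: [-180.0, 0.2, 14.8]
force: [0.6, 0.6, 0.5]
grip_width: 94.8
```

Call:
apply_moves(steps=[[0, 0, -0.02, 0, 0, 0, 0.095], [0, 0, -0.015, 0, 0, 0, 0.095], [0, 0, -0.01, 0, 0, 0, 0.095], [0, 0, 0, 0, 0, 0, 0.095], [0, 0, 0, 0, 0, 0, 0.095]])

```text
clock: 2.65
position: [515.2, 49.1, 70.8]
eef_rot: [-180.0, 0.0, 14.8]
force: [0.6, 0.6, -0.3]
grip_width: 95.2
```

Call:
apply_moves(steps=[[0.001, 0.0045, 0, 0, 0, 0, 0.095], [0, 0, 0, 0, 0, 0, 0.06], [0, 0, 0, 0, 0, 0, 0.04], [0, 0, 0, 0, 0, 0, 0.03], [0, 0, 0, 0, 0, 0, 0.022]], newtons=35)

```text
clock: 3.07
position: [516.4, 54.1, 71.0]
eef_rot: [180.0, -0.0, 14.9]
force: [0.2, 0.0, -0.9]
grip_width: 73.8
```

Call:
apply_moves(steps=[[0, 0, 0, 0, 0, 0, 0.01], [0, 0, 0, 0, 0, 0, 0.01], [0, 0, 0, 0, 0, 0, 0.01], [0, 0, 0, 0, 0, 0, 0.01], [0, 0, 0, 0, 0, 0, 0.01]], newtons=35)

```text
clock: 3.48
position: [516.3, 54.0, 70.7]
eef_rot: [180.0, 0.0, 14.8]
force: [0.7, -0.4, 0.9]
grip_width: 40.1
```

Call:
apply_moves(steps=[[0, 0, 0, 0, 0, 0, 0.01], [0, 0, 0, 0, 0, 0, 0.01], [0, 0, 0, 0, 0, 0, 0.01], [0, 0, 0, 0, 0, 0, 0.01], [0, 0, 0, 0, 0, 0, 0.01]])

```text
clock: 3.9
position: [516.3, 54.0, 70.7]
eef_rot: [180.0, 0.0, 14.8]
force: [-0.4, 1.0, 0.4]
grip_width: 11.2
```

Call:
apply_moves(steps=[[0, 0, 0, 0, 0, 0, 0.01], [0, 0, 0, 0, 0, 0, 0.01], [0, 0, 0, 0, 0, 0, 0.01], [0, 0, 0, 0, 0, 0, 0.01], [0, 0, 0, 0, 0, 0, 0.01]])

```text
clock: 4.32
position: [516.3, 54.0, 70.7]
eef_rot: [180.0, 0.0, 14.8]
force: [-0.0, 0.2, -0.1]
grip_width: 9.8
```

The fingers shut to 10 mm, so the 26 mm handle is not between them. I look again.

```bash
python3 - <<'E'
from h import *
a,d,c=save('wrist'); s,ds,cs=save('scene'); t,dt,ct=save('top'); np.savez('x2',s=s,P=cloud(ds,cs),t=t,Pt=cloud(dt,ct))
cr=cv2.resize(s[130:240,180:280],(400,440),interpolation=cv2.INTER_CUBIC)
cv2.imwrite('pics/w2.png',np.hstack([cv2.resize(a,(400,300)),cr[:300]]) if 0 else np.hstack([cv2.copyMakeBorder(cv2.resize(a,(400,300)),0,140,0,0,0),cr]))
E
```

```text
(no output)
```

View pics/w2.png

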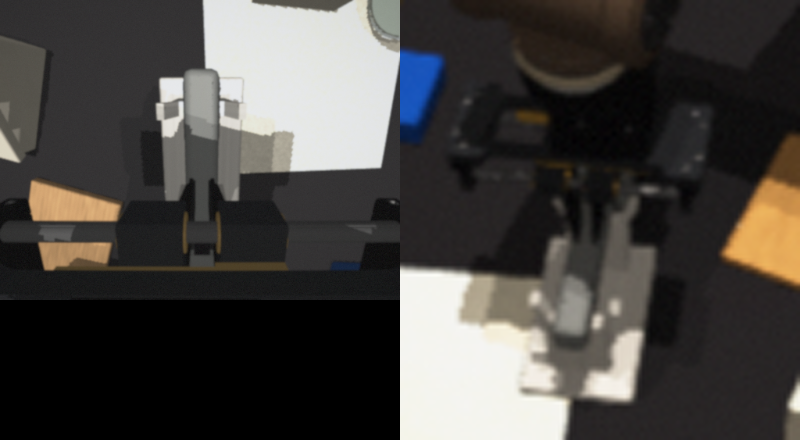

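```bash
python3 - <<'E'
from h import *
o=r.get_obs(); R=Ro.from_euler('xyz',o['eef_rot'],degrees=True); p=o['position']; print(p,o['grip_width'],o['effort'])
a,d,c=save('wrist'); P=cloud(d,c)
f=192/np.tan(np.radians(c['fov_y']/2))
def pj(X): x=np.array(c['R'])@X+c['t']; return (x[:2]/x[2]*f+[c['cx'],c['cy']]).round()
for k in(0,-19,-60): 
  for y in(-13,0,13): print(k,y,pj(p+R.apply([0,y,k])))
for rr in range(90,380,12):
    print(rr,[tuple(P[rr,cc].round().tolist()) for cc in (245,256,266)])
E
```

```text
[516.32549329  54.00840507  70.65049923] 10.161517620486435 [ 1.04481634e-03 -5.33594549e+01 -1.79525059e+01  3.76151770e-02
 -6.89110765e-02  5.49128299e-05]
0 -13 [240. 227.]
0 0 [259. 227.]
0 13 [277. 227.]
-19 -13 [239. 238.]
-19 0 [259. 238.]
-19 13 [279. 238.]
-60 -13 [234. 269.]
-60 0 [259. 269.]
-60 13 [284. 269.]
90 [(602.0, 85.0, 101.0), (604.0, 79.0, 100.0), (605.0, 74.0, 102.0)]
102 [(596.0, 83.0, 103.0), (598.0, 77.0, 103.0), (599.0, 72.0, 103.0)]
114 [(590.0, 81.0, 103.0), (592.0, 76.0, 103.0), (593.0, 70.0, 102.0)]
126 [(584.0, 80.0, 103.0), (586.0, 74.0, 103.0), (587.0, 69.0, 103.0)]
138 [(578.0, 78.0, 103.0), (579.0, 72.0, 103.0), (581.0, 67.0, 104.0)]
150 [(571.0, 77.0, 102.0), (573.0, 71.0, 102.0), (574.0, 65.0, 103.0)]
162 [(565.0, 75.0, 104.0), (566.0, 69.0, 102.0), (568.0, 63.0, 103.0)]
174 [(558.0, 73.0, 103.0), (560.0, 67.0, 103.0), (561.0, 62.0, 104.0)]
186 [(551.0, 72.0, 102.0), (553.0, 65.0, 103.0), (555.0, 60.0, 104.0)]
198 [(544.0, 70.0, 103.0), (546.0, 64.0, 103.0), (548.0, 58.0, 103.0)]
210 [(537.0, 68.0, 104.0), (539.0, 62.0, 103.0), (540.0, 56.0, 102.
[... 297 characters left out ...]
.0, 63.0, 151.0), (500.0, 51.0, 103.0), (502.0, 45.0, 103.0)]
282 [(524.0, 62.0, 159.0), (492.0, 49.0, 103.0), (494.0, 43.0, 103.0)]
294 [(545.0, 66.0, 199.0), (546.0, 63.0, 199.0), (546.0, 60.0, 199.0)]
306 [(541.0, 65.0, 199.0), (543.0, 62.0, 201.0), (542.0, 59.0, 199.0)]
318 [(506.0, 58.0, 159.0), (468.0, 43.0, 105.0), (468.0, 36.0, 104.0)]
330 [(457.0, 48.0, 105.0), (458.0, 40.0, 105.0), (460.0, 34.0, 104.0)]
342 [(537.0, 63.0, 208.0), (537.0, 61.0, 208.0), (538.0, 58.0, 208.0)]
354 [(541.0, 64.0, 218.0), (542.0, 62.0, 217.0), (542.0, 60.0, 217.0)]
366 [(541.0, 64.0, 221.0), (542.0, 62.0, 221.0), (542.0, 60.0, 221.0)]
378 [(542.0, 64.0, 224.0), (542.0, 62.0, 224.0), (543.0, 60.0, 225.0)]
```

```bash
python3 - <<'E'
from h import *
a,d,c=save('wrist'); P=cloud(d,c); x=a[190:300,200:320].astype(float)
x=255*(x/255)**.5
cv2.imwrite('pics/w3.png',cv2.resize(x.astype(np.uint8),(640,587),interpolation=cv2.INTER_CUBIC))
for rr in (222,228,234,240,246): print(rr,[(cc,int(P[rr,cc,2])) for cc in range(216,304,4)])
E
```

```text
222 [(216, 12), (220, 12), (224, 13), (228, 11), (232, 12), (236, 11), (240, 101), (244, 101), (248, 102), (252, 103), (256, 102), (260, 102), (264, 102), (268, 103), (272, 102), (276, 100), (280, 12), (284, 11), (288, 12), (292, 12), (296, 11), (300, 12)]
228 [(216, 11), (220, 11), (224, 13), (228, 12), (232, 12), (236, 12), (240, 102), (244, 102), (248, 102), (252, 103), (256, 103), (260, 102), (264, 103), (268, 102), (272, 101), (276, 100), (280, 11), (284, 11), (288, 12), (292, 12), (296, 12), (300, 11)]
234 [(216, 12), (220, 12), (224, 10), (228, 12), (232, 12), (236, 12), (240, 101), (244, 112), (248, 110), (252, 102), (256, 102), (260, 102), (264, 103), (268, 109), (272, 114), (276, 99), (280, 11), (284, 11), (288, 11), (292, 12), (296, 13), (300, 11)]
240 [(216, 12), (220, 12), (224, 13), (228, 10), (232, 21), (236, 122), (240, 121), (244, 121), (248, 118), (252, 102), (256, 103), (260, 103), (264, 103), (268, 116), (272, 121), (276, 122), (280, 22), (284, 21), (288, 13), (292, 11), (296, 11), (300, 11)]Traceback (most recent call last):
  File "<stdin>", line 5, in <module>
ValueError: cannot convert float NaN to integer
```

View pics/w3.png

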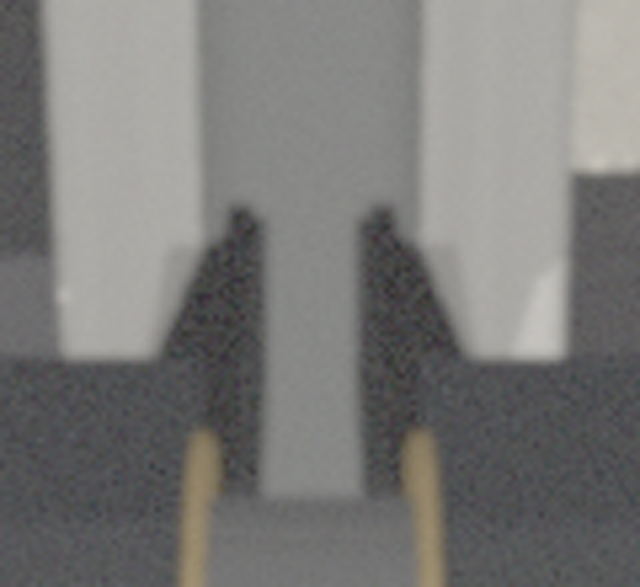

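```bash
python3 - <<'E'
from h import *
z=np.load('w1.npz'); P=z['P']
R=Ro.from_euler('xyz',[-179.956,-.03,15.96],degrees=True); T=(P-[500.1,28,240.3])@R.as_matrix()
for side in (slice(130,215),slice(320,390)):
    q=T[200:300,side].reshape(-1,3); q=q[(q[:,2]<60)&np.isfinite(q[:,2])]
    print(len(q),q.min(0),q.max(0))
    for k in range(-70,30,8):
        s=q[(q[:,2]>=k)&(q[:,2]<k+8)]
        if len(s): print(k,len(s),s.min(0).round(),s.max(0).round())
E
```

```text
3236 [ -10.81193076  -56.56796449 -130.20872064] [ 30.97988943 -11.33232052 -33.47954602]
-70 279 [ -8. -55. -70.] [ 12. -46. -62.]
-62 266 [-11. -54. -62.] [ 12. -46. -54.]
-54 233 [-11. -53. -54.] [ 12. -46. -46.]
-46 187 [-11. -52. -46.] [ 12. -46. -38.]
-38 90 [-11. -51. -38.] [ 11. -46. -33.]
3044 [ -11.23307465   18.6209623  -130.06238004] [ 30.75391317  58.98685821 -33.6274152 ]
-70 283 [ -8.  48. -70.] [ 12.  57. -62.]
-62 271 [-11.  48. -62.] [ 12.  56. -54.]
-54 229 [-11.  48. -54.] [ 12.  55. -46.]
-46 186 [-10.  48. -46.] [ 12.  54. -38.]
-38 88 [-10.  48. -38.] [ 11.  53. -34.]
```

Depth shows the real fingertips at tool z = −34 mm, so they sit 34 mm behind the reported TCP. They are now just above the handle. The lateral centring is fine. The reported TCP therefore has to go about 34 mm deeper, to z ≈ 36. I reopen the fingers, descend and grip.

Call:
apply_moves(steps=[[0, 0, 0, 0, 0, 0, 0.07], [0, 0, 0, 0, 0, 0, 0.07], [0, 0, 0, 0, 0, 0, 0.07], [0, 0, 0, 0, 0, 0, 0.07], [0, 0, 0, 0, 0, 0, 0.07]])

```text
clock: 4.98
position: [516.3, 54.0, 70.7]
eef_rot: [180.0, 0.0, 14.8]
force: [-0.3, -0.4, -0.3]
grip_width: 38.2
```

Call:
apply_moves(steps=[[0, 0, 0, 0, 0, 0, 0.07], [0, 0, 0, 0, 0, 0, 0.07], [0, 0, 0, 0, 0, 0, 0.07], [0, 0, 0, 0, 0, 0, 0.07], [0, 0, 0, 0, 0, 0, 0.07]])

```text
clock: 5.4
position: [516.3, 54.0, 70.7]
eef_rot: [180.0, 0.0, 14.8]
force: [-0.4, -0.3, 0.0]
grip_width: 68.1
```

Call:
apply_moves(steps=[[0, 0, -0.01, 0, 0, 0, 0.07], [0, 0, -0.01, 0, 0, 0, 0.07], [0, 0, -0.01, 0, 0, 0, 0.07], [0, 0, -0.004, 0, 0, 0, 0.07], [0, 0, 0, 0, 0, 0, 0.07]])

```text
clock: 5.82
position: [515.5, 54.0, 35.1]
eef_rot: [-180.0, 0.1, 14.8]
force: [-0.9, 0.4, 0.2]
grip_width: 70.1
```

Call:
apply_moves(steps=[[0, 0, 0, 0, 0, 0, 0.01], [0, 0, 0, 0, 0, 0, 0.01], [0, 0, 0, 0, 0, 0, 0.01], [0, 0, 0, 0, 0, 0, 0.01], [0, 0, 0, 0, 0, 0, 0.01]], newtons=35)

```text
clock: 6.23
position: [516.5, 54.0, 37.0]
eef_rot: [180.0, -0.0, 14.8]
force: [-0.4, 0.9, -0.0]
grip_width: 41.9
```

Call:
apply_moves(steps=[[0, 0, 0, 0, 0, 0, 0.01], [0, 0, 0, 0, 0, 0, 0.01], [0, 0, 0, 0, 0, 0, 0.01], [0, 0, 0, 0, 0, 0, 0.01], [0, 0, 0, 0, 0, 0, 0.01]])

```text
clock: 6.65
position: [516.3, 54.0, 36.8]
eef_rot: [180.0, -0.0, 14.8]
force: [-0.9, 0.0, 2.5]
grip_width: 25.8
```

```bash
python3 - <<'E'
from h import *
o=r.get_obs(); print({k:o[k].round(2) if hasattr(o[k],'round') else o[k] for k in('position','eef_rot','grip_width','force','joints')})
E
```

```text
{'position': array([516.34,  54.04,  36.77]), 'eef_rot': array([ 1.7999e+02, -1.0000e-02,  1.4840e+01]), 'grip_width': 25.757636429456443, 'force': array([-0.93,  0.05,  2.51]), 'joints': array([-1.3100e+00,  3.1260e+01,  1.1214e+02, -1.0000e-02,  3.6590e+01,
        7.3850e+01])}
```

The handle is gripped at 25.8 mm. I lift it and work out the scan move.

Call:
apply_moves(steps=[[0, 0, 0.01, 0, 0, 0, 0.01], [0, 0, 0.02, 0, 0, 0, 0.01], [0, 0, 0.03, 0, 0, 0, 0.01], [0, 0, 0.035, 0, 0, 0, 0.01], [0, 0, 0.035, 0, 0, 0, 0.01]])

```text
clock: 7.07
position: [515.6, 54.0, 168.4]
eef_rot: [-180.0, 0.1, 14.8]
force: [0.6, 0.2, -1.8]
grip_width: 25.7
```

Call:
apply_moves(steps=[[0, 0, 0.02, 0, 0, 0, 0.01], [0, 0, 0.01, 0, 0, 0, 0.01], [0, 0, 0, 0, 0, 0, 0.01], [0, 0, 0, 0, 0, 0, 0.01], [0, 0, 0, 0, 0, 0, 0.01]])

```text
clock: 7.48
position: [515.5, 54.0, 195.2]
eef_rot: [-180.0, 0.1, 14.8]
force: [0.1, 0.5, -2.0]
grip_width: 26.1
```

```bash
cat > scan.py <<'E'
from h import *
import sys
psi=float(sys.argv[1]); L=np.array([500.5,319,51.5])
yaw=np.radians(-2.2); th=np.radians(35)
n=np.array([-np.sin(th)*np.cos(yaw),-np.sin(th)*np.sin(yaw),np.cos(th)])
xl=np.array([np.cos(th)*np.cos(yaw),np.cos(th)*np.sin(yaw),np.sin(th)])
tx=Ro.from_rotvec(n*np.radians(psi)).apply(xl); R=Ro.from_matrix(np.c_[tx,np.cross(-n,tx),-n])
T=L+145*n+85*tx-52*n
o=r.get_obs(); C=Ro.from_euler('xyz',o['eef_rot'],degrees=True)
print('now',o['position'].round(1),o['eef_rot'].round(2),o['joints'].round(1),o['grip_width'])
print('target',T.round(1),'d',(T-o['position']).round(1),'rotvec',np.degrees((R*C.inv()).as_rotvec()).round(2),np.degrees((R*C.inv()).magnitude()))
E
python3 scan.py 45; python3 scan.py 30
python3 - <<'E'
from h import *
im,d,c=save('scene'); P=cloud(d,c); cv2.imwrite('pics/s4.png',cv2.resize(im[60:260,140:360],(660,600)))
E
```

```text
now [515.5  54.  195.2] [-1.7996e+02  1.4000e-01  1.4840e+01] [ -1.3  18.6 102.9  -0.   58.6  73.8] 26.114336563640766
target [498.7 379.2 162.2] d [-16.8 325.2 -33. ] rotvec [ -9.81 -34.09  27.09] 44.632984073816
now [515.5  54.  195.2] [-1.7996e+02  1.4000e-01  1.4840e+01] [ -1.3  18.6 102.9  -0.   58.6  73.8] 26.114336563640766
target [509.1 361.2 169.9] d [ -6.4 307.2 -25.2] rotvec [ -5.27 -34.82  12.56] 37.38921582975004
```

View pics/s4.png

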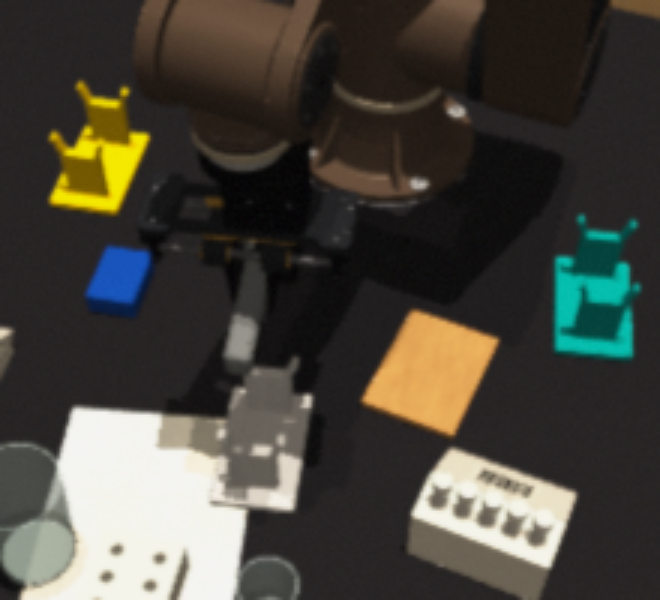

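The scene view shows the scanner held level, clear of the empty rest. I move to the scan pose.

Call:
apply_moves(steps=[[-0.0011, 0.0217, 0, -0.654, -2.273, 1.806, 0.01], [-0.0011, 0.0217, 0, -0.654, -2.273, 1.806, 0.01], [-0.0011, 0.0217, 0, -0.654, -2.273, 1.806, 0.01], [-0.0011, 0.0217, 0, -0.654, -2.273, 1.806, 0.01], [-0.0011, 0.0217, 0, -0.654, -2.273, 1.806, 0.01]])

```text
clock: 7.95
position: [510.2, 163.5, 195.3]
eef_rot: [173.1, -9.6, 24.6]
force: [-0.1, 0.2, -1.5]
grip_width: 25.8
```

Call:
apply_moves(steps=[[-0.0011, 0.0217, 0, -0.654, -2.273, 1.806, 0.01], [-0.0011, 0.0217, 0, -0.654, -2.273, 1.806, 0.01], [-0.0011, 0.0217, 0, -0.654, -2.273, 1.806, 0.01], [-0.0011, 0.0217, 0, -0.654, -2.273, 1.806, 0.01], [-0.0011, 0.0217, 0, -0.654, -2.273, 1.806, 0.01]])

```text
clock: 8.37
position: [504.6, 272.0, 195.2]
eef_rot: [164.3, -17.8, 35.8]
force: [0.9, 0.1, -1.9]
grip_width: 25.9
```

Call:
apply_moves(steps=[[-0.0011, 0.0217, 0, -0.654, -2.273, 1.806, 0.01], [-0.0011, 0.0217, 0, -0.654, -2.273, 1.806, 0.01], [-0.0011, 0.0217, 0, -0.654, -2.273, 1.806, 0.01], [-0.0011, 0.0217, 0, -0.654, -2.273, 1.806, 0.01], [-0.0011, 0.0217, 0, -0.654, -2.273, 1.806, 0.01]])

```text
clock: 8.78
position: [499.1, 380.6, 195.0]
eef_rot: [153.5, -24.0, 48.7]
force: [0.3, -0.1, -2.1]
grip_width: 25.7
```

```bash
python3 scan.py 45
```

```text
now [499.1 380.6 195. ] [153.53 -23.98  48.69] [ 42.6  21.4 108.8 -48.3  32.8 127.2] 25.710534175126647
target [498.7 379.2 162.2] d [ -0.4  -1.3 -32.8] rotvec [ 0.04  0.12 -0.16] 0.2076122000319653
```

Call:
apply_moves(steps=[[0, -0.001, -0.01, 0, 0, 0, 0.01], [0, 0, -0.01, 0, 0, 0, 0.01], [0, 0, -0.008, 0, 0, 0, 0.01], [0, 0, -0.005, 0, 0, 0, 0.01], [0, 0, 0, 0, 0, 0, 0.01]])

```text
clock: 9.2
position: [499.2, 378.0, 161.3]
eef_rot: [153.6, -23.9, 48.5]
force: [-0.3, -0.1, -2.3]
grip_width: 25.4
```

```bash
python3 scan.py 45; python3 - <<'E'
from h import *
o=r.get_obs(); C=Ro.from_euler('xyz',o['eef_rot'],degrees=True)
im,d,c=save('wrist'); P=cloud(d,c); T=(P-o['position'])@C.as_matrix()
m=(np.abs(T[...,1])<13)&(T[...,0]>15)&(T[...,0]<95)&(T[...,2]>-75)&(T[...,2]<-55)
q=T[m]; print('handle top in tool',len(q),q.mean(0)); cc=q.mean(0); nn=np.linalg.svd(q-cc)[2]; print(nn[2],nn[0])
s,ds,cs=save('scene'); 
cv2.imwrite('pics/s5.png',np.hstack([cv2.resize(im,(400,300)),cv2.resize(s[90:280,200:400],(400,380))[:300]]))
# label again
lab=P[(im.max(2)<100)&(P[...,2]>38)&(P[...,2]<65)&(abs(P[...,0]-500)<25)&(abs(P[...,1]-319)<35)]; print('label',len(lab),lab.mean(0) if len(lab) else 0)
E
```

```text
now [499.2 378.  161.3] [153.63 -23.85  48.54] [ 42.4  24.  111.  -54.1  29.8 134. ] 25.3787643941075
target [498.7 379.2 162.2] d [-0.5  1.2  0.8] rotvec [ 0.07 -0.03 -0.05] 0.09347235828082148
handle top in tool 8917 [ 56.3695489    0.07489545 -65.48574454]
[ 0.00530015 -0.00387007 -0.99997847] [-0.99998531 -0.00115719 -0.00529571]
label 0 0
```

View pics/s5.png

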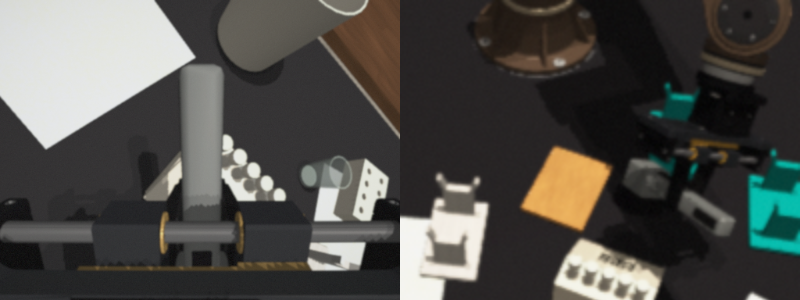

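The wrist view shows the handle square in the jaws, tilted under 0.4°, with grip depth as planned. The scene view shows the head hovering in front of the label and clear of the rack. I hold there for about 1.7 s.

Call:
apply_moves(steps=[[0, 0.001, 0, 0, 0, 0, 0.01], [0, 0, 0, 0, 0, 0, 0.01], [0, 0, 0, 0, 0, 0, 0.01], [0, 0, 0, 0, 0, 0, 0.01], [0, 0, 0, 0, 0, 0, 0.01]])

```text
clock: 9.72
position: [499.9, 379.5, 163.9]
eef_rot: [153.6, -24.1, 48.5]
force: [-0.5, 0.5, -2.2]
grip_width: 25.5
```

Call:
apply_moves(steps=[[0, 0, 0, 0, 0, 0, 0.01], [0, 0, 0, 0, 0, 0, 0.01], [0, 0, 0, 0, 0, 0, 0.01], [0, 0, 0, 0, 0, 0, 0.01], [0, 0, 0, 0, 0, 0, 0.01]])

```text
clock: 10.13
position: [499.8, 379.5, 163.7]
eef_rot: [153.6, -24.1, 48.6]
force: [1.5, 0.7, -1.5]
grip_width: 25.6
```

Call:
apply_moves(steps=[[0, 0, 0, 0, 0, 0, 0.01], [0, 0, 0, 0, 0, 0, 0.01], [0, 0, 0, 0, 0, 0, 0.01], [0, 0, 0, 0, 0, 0, 0.01], [0, 0, 0, 0, 0, 0, 0.01]])

```text
clock: 10.55
position: [499.8, 379.5, 163.6]
eef_rot: [153.6, -24.1, 48.5]
force: [-0.6, -0.4, -3.0]
grip_width: 25.9
```

Call:
apply_moves(steps=[[0, 0, 0, 0, 0, 0, 0.01], [0, 0, 0, 0, 0, 0, 0.01], [0, 0, 0, 0, 0, 0, 0.01], [0, 0, 0, 0, 0, 0, 0.01], [0, 0, 0, 0, 0, 0, 0.01]])

```text
clock: 10.97
position: [499.8, 379.6, 163.7]
eef_rot: [153.6, -24.1, 48.6]
force: [-0.7, 1.0, -1.9]
grip_width: 25.6
```

```bash
python3 scan.py 45; python3 - <<'E'
from h import *
o=r.get_obs(); C=Ro.from_euler('xyz',o['eef_rot'],degrees=True); M=C.as_matrix(); p=o['position']
# independent check: head/rack from the scene camera, in label frame
s,ds,cs=save('scene'); P=cloud(ds,cs); T=(P-p)@M
m=(T[...,0]>-125)&(T[...,0]<-50)&(abs(T[...,1])<40)&(T[...,2]>-75)&(T[...,2]<15); q=T[m]
if len(q): print('head pts in tool',len(q),np.percentile(q,[1,50,99],axis=0).round(1))
m=(T[...,0]>15)&(T[...,0]<110)&(abs(T[...,1])<18)&(T[...,2]>-75)&(T[...,2]<-30); q=T[m]; 
if len(q): print('handle',len(q),np.percentile(q,[1,50,99],axis=0).round(1))
lab=P[(np.abs(P[...,2]-51)<15)&(abs(P[...,0]-500)<25)&(abs(P[...,1]-319)<35)&(s.max(2)<90)]; print('label',len(lab),lab.mean(0) if len(lab) else 0)
E
```

```text
now [499.8 379.6 163.7] [153.58 -24.06  48.55] [ 42.5  23.9 110.8 -54.   29.9 134. ] 25.61288415158465
target [498.7 379.2 162.2] d [-1.1 -0.3 -1.5] rotvec [-0.06  0.14 -0.04] 0.15894320678289806
head pts in tool 524 [[-104.2  -24.9  -68.2]
 [ -64.5   20.7  -27.9]
 [ -52.2   32.2    1.5]]
handle 328 [[ 16.8  -6.5 -65.9]
 [ 62.9  12.3 -55.5]
 [ 93.   16.  -39. ]]
label 3 [498.09410659 319.42389555  49.07177748]
```

The hold lasted more than 1.7 s. The pose was within 2 mm of target and the head and handle are where planned, seen independently by the scene camera. I reverse the path back to the rest.

Call:
apply_moves(steps=[[0, 0, 0.01, 0, 0, 0, 0.01], [0, 0, 0.012, 0, 0, 0, 0.01], [0, 0, 0.01, 0, 0, 0, 0.01], [0.0011, -0.0217, 0, 0.654, 2.273, -1.806, 0.01], [0.0011, -0.0217, 0, 0.654, 2.273, -1.806, 0.01]])

```text
clock: 11.43
position: [501.5, 336.6, 196.0]
eef_rot: [158.2, -21.8, 43.2]
force: [0.6, 0.5, -2.3]
grip_width: 25.6
```

Call:
apply_moves(steps=[[0.0011, -0.0217, 0, 0.654, 2.273, -1.806, 0.01], [0.0011, -0.0217, 0, 0.654, 2.273, -1.806, 0.01], [0.0011, -0.0217, 0, 0.654, 2.273, -1.806, 0.01], [0.0011, -0.0217, 0, 0.654, 2.273, -1.806, 0.01], [0.0011, -0.0217, 0, 0.654, 2.273, -1.806, 0.01]])

```text
clock: 11.85
position: [507.4, 226.8, 195.9]
eef_rot: [168.2, -14.7, 30.9]
force: [-0.7, -0.1, -1.1]
grip_width: 25.9
```

Call:
apply_moves(steps=[[0.0011, -0.0217, 0, 0.654, 2.273, -1.806, 0.01], [0.0011, -0.0217, 0, 0.654, 2.273, -1.806, 0.01], [0.0011, -0.0217, 0, 0.654, 2.273, -1.806, 0.01], [0.0011, -0.0217, 0, 0.654, 2.273, -1.806, 0.01], [0.0011, -0.0217, 0, 0.654, 2.273, -1.806, 0.01]])

```text
clock: 12.27
position: [513.0, 118.1, 195.9]
eef_rot: [176.1, -5.8, 20.4]
force: [0.4, -0.3, -1.9]
grip_width: 26.0
```

Call:
apply_moves(steps=[[0.0011, -0.0217, 0, 0.654, 2.273, -1.806, 0.01], [0.0011, -0.0217, 0, 0.654, 2.273, -1.806, 0.01], [0.0011, -0.0217, 0, 0.654, 2.273, -1.806, 0.01], [0, 0, 0, 0, 0, 0, 0.01], [0, 0, 0, 0, 0, 0, 0.01]])

```text
clock: 12.68
position: [516.6, 53.0, 195.5]
eef_rot: [180.0, 0.0, 14.7]
force: [-0.0, -0.0, -1.2]
grip_width: 25.7
```

```bash
cat > back.py <<'E'
from h import *
o=r.get_obs(); C=Ro.from_euler('xyz',o['eef_rot'],degrees=True); G=Ro.from_euler('xyz',[180,0,14.84],degrees=True)
print(o['clock'],o['position'].round(1),'d',(np.array([516.3,54,36.8])-o['position']).round(1),'rot',np.degrees((G*C.inv()).as_rotvec()).round(2),o['grip_width'],o['force'])
E
python3 back.py
```

```text
12.6833 [516.6  53.  195.5] d [  -0.3    1.  -158.7] rot [0.01 0.   0.11] 25.712096515811407 [-0.01016811 -0.01905941 -1.18736292]
```

Call:
apply_moves(steps=[[0, 0.001, -0.03, 0, 0, 0.1, 0.01], [0, 0, -0.03, 0, 0, 0, 0.01], [0, 0, -0.03, 0, 0, 0, 0.01], [0, 0, -0.025, 0, 0, 0, 0.01], [0, 0, -0.01, 0, 0, 0, 0.01]])

```text
clock: 13.1
position: [514.6, 56.0, 68.0]
eef_rot: [-180.0, 0.2, 15.0]
force: [-0.5, 0.0, -2.0]
grip_width: 25.7
```

Call:
apply_moves(steps=[[0, 0, 0, 0, 0, 0, 0.01], [0, 0, 0, 0, 0, 0, 0.01], [0, 0, 0, 0, 0, 0, 0.01], [0, 0, 0, 0, 0, 0, 0.01], [0, 0, 0, 0, 0, 0, 0.01]])

```text
clock: 13.52
position: [516.9, 55.1, 71.9]
eef_rot: [180.0, -0.1, 15.0]
force: [0.1, 0.5, -1.8]
grip_width: 25.4
```

```bash
python3 back.py
```

```text
13.5167 [516.9  55.1  71.9] d [ -0.6  -1.1 -35.1] rot [ 0.01  0.13 -0.11] 25.35353169658201 [ 0.07390446  0.53534497 -1.79982845]
```

Call:
apply_moves(steps=[[-0.0005, -0.001, -0.01, 0, 0, -0.1, 0.01], [0, 0, -0.01, 0, 0, 0, 0.01], [0, 0, -0.007, 0, 0, 0, 0.01], [0, 0, -0.004, 0, 0, 0, 0.01], [0, 0, -0.002, 0, 0, 0, 0.01]])

```text
clock: 13.93
position: [515.3, 54.0, 36.7]
eef_rot: [-180.0, 0.1, 14.8]
force: [-9.7, -0.2, 29.7]
grip_width: 25.9
```

Call:
apply_moves(steps=[[0, 0, -0.001, 0, 0, 0, 0.01], [0, 0, 0, 0, 0, 0, 0.01], [0, 0, 0, 0, 0, 0, 0.01], [0, 0, 0, 0, 0, 0, 0.01], [0, 0, 0, 0, 0, 0, 0.01]])

```text
clock: 14.35
position: [515.7, 54.0, 36.8]
eef_rot: [180.0, 0.0, 14.8]
force: [-3.7, -0.5, 4.7]
grip_width: 25.8
```

```bash
python3 back.py
```

```text
14.35 [515.7  54.   36.8] d [ 0.6 -0.   0. ] rot [ 0.01 -0.01 -0.01] 25.784711450842806 [-3.73323082 -0.54400457  4.65591166]
```

It is seated. I release it and retreat.

Call:
apply_moves(steps=[[0, 0, 0, 0, 0, 0, 0.075], [0, 0, 0, 0, 0, 0, 0.075], [0, 0, 0, 0, 0, 0, 0.075], [0, 0, 0, 0, 0, 0, 0.075], [0, 0, 0, 0, 0, 0, 0.075]])

```text
clock: 14.77
position: [515.9, 54.0, 36.6]
eef_rot: [180.0, -0.0, 14.8]
force: [0.8, -0.2, -0.5]
grip_width: 53.7
```

Call:
apply_moves(steps=[[0, 0, 0, 0, 0, 0, 0.075], [0, 0, 0, 0, 0, 0, 0.075], [0, 0, 0, 0, 0, 0, 0.075], [0, 0, 0, 0, 0, 0, 0.075], [0, 0, 0, 0, 0, 0, 0.075]])

```text
clock: 15.18
position: [515.8, 54.0, 36.7]
eef_rot: [180.0, -0.0, 14.8]
force: [-0.3, -0.1, -0.4]
grip_width: 74.6
```

Call:
apply_moves(steps=[[0, 0, 0.01, 0, 0, 0, 0.075], [0, 0, 0.03, 0, 0, 0, 0.075], [0, 0, 0.035, 0, 0, 0, 0.075], [0, 0, 0.035, 0, 0, 0, 0.075], [0, 0, 0.035, 0, 0, 0, 0.075]])

```text
clock: 15.6
position: [515.4, 54.1, 184.1]
eef_rot: [180.0, -0.0, 14.8]
force: [0.1, 0.3, 0.2]
grip_width: 75.3
```

Call:
apply_moves(steps=[[-0.005, -0.009, 0.03, 0, 0, 0, 0.095], [-0.005, -0.009, 0.02, 0, 0, 0, 0.095], [-0.005, -0.008, 0.01, 0, 0, 0, 0.095], [0, 0, 0, 0, 0, 0, 0.095], [0, 0, 0, 0, 0, 0, 0.095]])

```text
clock: 16.02
position: [500.4, 27.8, 241.4]
eef_rot: [180.0, -0.0, 14.8]
force: [0.4, 0.1, -0.1]
grip_width: 94.4
```

```bash
python3 back.py; python3 - <<'E'
from h import *
im,d,c=save('wrist'); P=cloud(d,c)
m=(P[...,2]>97)&(P[...,2]<112)&(np.hypot(P[...,0]-506,P[...,1]-54)<140); q=P[m]
print(m.sum(),q.mean(0),cv2.minAreaRect(q[:,:2].astype(np.float32)))
t,dt,ct=save('top'); z0=np.load('top0.npz'); Pt=cloud(dt,ct)
s=np.zeros(m.shape,bool); s[150:220,245:290]=1
cv2.imwrite('pics/end.png',np.hstack([cv2.resize(im,(400,300)),cv2.resize(t,(400,300))]))
E
```

```text
16.0167 [500.4  27.8 241.4] d [  15.9   26.2 -204.6] rot [0.   0.   0.05] 94.3718371441548 [ 0.42488955  0.0513648  -0.05847557]
4494 [505.31802719  52.15423275 102.20434352] ((508.29632568359375, 53.25151062011719), (198.56593322753906, 65.10139465332031), 14.699769020080566)
```

View pics/end.png

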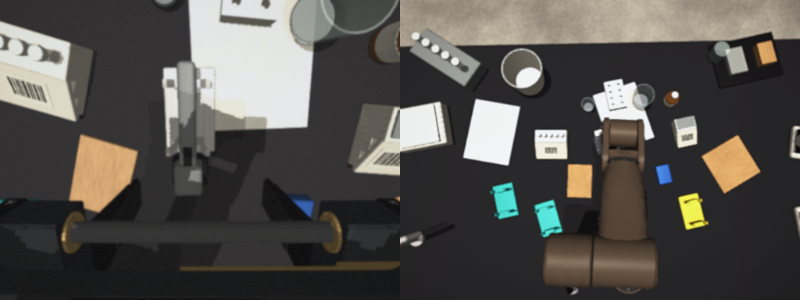

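The scanner lies in both saddles: box centre (508.3, 53.3) against (507.9, 51.3) before, angle 14.7° against 15.2°, top at 102 mm. The bystanders look as they did at the start.

```bash
python3 -c "
from cell import r; print(r.hand_in())"
```

```text
the job is handed in; nothing more can be done
None
```

The scanner was taken off its rest, held over the tube rack's label for more than 1.7 s, laid back in the rest and released. I handed the job in at about 16 s on the robot's clock; no verdict was reported.

- **Scan:** the measured pose was within about 2 mm and 0.2° of the planned one, at about 90 mm from the label. The scene camera agreed with where the head should be. Forces stayed at about the scanner's own weight, so there was no sign of a bump.
- **Return:** the wrist camera shows the scanner 2 mm and 0.5° from its original place, with the handle top at 102 mm (103 mm expected). A force of about 30 N showed briefly as it seated in the saddles. The gripper is open and clear of it.
- **Bystanders:** they look unmoved in the last picture, but I did not measure their positions.
- **What disagreed:** the real fingertips sit about 34 mm behind the reported TCP. The first grasp therefore closed on air just above the handle. I measured the offset by depth, corrected for it and gripped the handle properly the second time.

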